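# Set a loaded mini-centrifuge spinning

## Robot

A 6-joint arm with a two-finger parallel gripper is mounted at the origin on a cart in front of the work surface, level with it; the furniture and walls round the work are solid. World frame = base frame: x ahead of the robot, y to its left, z up, the work surface at z = 0. Lengths are in m, angles in rad, forces in N, time in s.
With the tool pointing down it reaches from about 0.25 to 0.725 m from the base axis. Payload 4 kg.
Tool frame: the origin (TCP) lies between the finger pads; the fingertips stand 11 mm ahead of it and the grasp point (between the pads) lies 8 mm behind it (bot.tip_extent is the distance from the TCP to the fingertips, in m); z points along the fingers, y is the line along which they close (so a half turn about z gives the same grasp; the last joint's range is limited). The gripper opens to 85 mm and grips with 20 to 120 N. Pads are 22 mm wide; open, the fingers measure 114 mm over their backs; the gripper's body (76 mm by 85 mm) begins 54 mm behind the grasp point. The pads swing forward as they close: fully open they stand 13 mm farther back than shut.
Start: joints at [-1.347, 0.241, 0.005, 1.335, 0, 1.571], TCP at [0.111, -0.488, 0.242] pointing down, gripper open.
Joint ranges: [-2.72, 2.72], [-1.05, 1.87], [-1.09, 1.28], [-1.99, 2.15], [-1.42, 1.44], [-3.14, 3.14]. Speed limits (rad/s): [2.79, 2.79, 3.14, 3.14, 3.14, 3.14].

## Interface

Orientations are given as a unit quaternion [x, y, z, w].
In Python, from workcell import bot gives the robot as it stands. The module is installed in compiled form; this text tells all that it offers.
- The arm moves only by the tool drive_tool, never from a script. Its argument "rows" is a list of rows, each an object of numbers: "dx", "dy", "dz": the shift along the tool's x, y, z in units of 50 mm (1.0 is 50 mm); "wx", "wy", "wz": the turn, a rotation vector about the tool's x, y, z in units of 5 degrees (1.0 is 5 degrees); "hand": the finger opening in mm, from 0 to 85.4. A call has 1 to 20 rows; each row is the pose to reach, as a shift and turn from the pose commanded when the call began, along the tool's axes at that moment; what a row does not reach only later rows make up. A row lasts 1/10 s, in which the tool goes at most 50 mm and 8.59 degrees, less where a joint would pass 70% of its speed; a pose out of reach is approached as far as the arm can. A call with a gripper value outside its range is refused whole. The fingers move at their own pace and stop on an object; the grip force is fixed at half the most. Time passes only in rows, so rows that repeat a pose let the fingers close. It gives the time, the measured TCP pose, the force, the opening and the grip force at its end, in the units of the state.
- bot.get_obs(): the state, without advancing time (a new reading comes with each control period).
- bot.camera(name): name is "scene" or "top"; returns the picture (420x560x3 uint8, red, green, blue); there is no depth.
- bot.get_calibration(name): a dict with "vfov" (degrees; the focal length in pixels is half the picture's height over the tangent of half this angle, whatever the lens; pixels are square), "cx", "cy" (the principal point, pixels), "origin" and "rotation" of the camera in the world. Camera axes: x right, y up, looking along -z (the intrinsics and any distortion apply to the point x, -y, -z); pixel columns grow to the right and rows downward; lengths in m; the calibration is good to about 2 mm. A picture is of the moment at which its call begins. get_calibration takes no time and is no camera call.
- bot.job_done(): hands the job in; it is judged then, once.
Trained networks look in the newest picture that a camera, given by its name, has taken for a name from the list of things; names that differ only in an ending like _2 or _b are one class to them, and where a whole thing is asked for, a point or a joint stands for the part that bears it (a point fixed in the world has none). Each returns a list of dicts, best first, with "score" (0 to 1); they miss things now and then, are a little off and sometimes report something else, mostly with a low value. They report only what shows in the picture. A call takes as long as a camera call.
- bot.look_for(camera, thing): "extent" ([centre column, centre row, width, height] in pixels, round what is visible of it).
- bot.outline_of(camera, thing): "region" (420x560 bool, what is visible of it) and "extent" ([centre column, centre row, width, height] in pixels, round what is visible of it).
The state is a dict: "clock": time; "joint_pos": joint angles; "joint_vel": joint speeds; "tau": joint torques, N m; "eef_pos": TCP position; "tool_rot": TCP orientation; "ft_force": force on the tool from outside, world axes, zero at the start; "ft_torque": the same for the moment, N m; "grip_width": finger opening in m; "grasp_force": force on a finger pad.
Only numpy, scipy, OpenCV 4.12 (cv2) and the standard library are available. Lean on these libraries where they do the work, as an engineer would, in place of code of your own. Each camera call takes 0.05 s, during which the arm holds its last target. There are 200 camera calls.

## Task

The mini-centrifuge is loaded with its two tubes: set it spinning with the fingertips, picking nothing up. Press the open clear lid fully shut by the lip at its front, then switch the power on by pressing the raised near end of the rocker switch until that end lies flush, then tap the large round start key and let it spring back. In this order, gently, without pushing the small round short-spin key, shoving the centrifuge or disturbing the things around it.

Things in the scene. Friction and masses are not known exactly. Their poses are not given: they have to be found in the camera images.
- centrifuge: White mini-centrifuge, 240 mm deep, 176 wide, 123 high with the lid shut, 1.9 kg, loose on rubber feet. Origin under its middle at work-surface height; x to its back, y to its left seen from the robot, z up. The grey panel at its front (robot side) slopes 0.17 rad down to the front, 66 to 82 mm up; from left to right: rocker, start key, short-spin key, 56 and 50 mm apart. Press straight down.
- lid (a joint): Clear round lid (144 mm across) of the centrifuge, hinged at its back on a level axis along the centrifuge's y: 0 = shut flush on the rim, grows as its front rises (rad); starts at 0.5 to 0.85. A friction hinge holds it where it is left; about 1 N down on the lip moves it, and its seal stops it hard at 0.
- lid_hinge (a point): On the lid's hinge axis, at the middle: 112 mm behind the centrifuge's origin, 107 mm above the work surface.
- lid_lip (a point): On the upper face of the grey lip at the lid's front (56 mm wide, 7 mm thick; the part that stands out of the lid is about 17 mm deep), 7 mm behind its front edge; 159 mm from the hinge axis. It moves with the lid; with the lid shut it lies 47 mm before the centrifuge's origin and 114 mm above the work surface. The clear lid behind it rises gently to 123 mm.
- power_rocker (a joint): Black rocker switch (24 mm wide, 44 mm long front to back) at the left of the panel: 0 = off, the end nearest the robot stands up about 7 mm; 0.34 rad = on, that near end flush with the panel and the far end up. Stays as it is left; about 2 N on the near end flips it.
- rocker_on_end (a point): On the upper face of the rocker's near half, 18 mm before its pivot, 4 mm from its near edge: the spot to press. It moves with the rocker, down by about 6 mm from off to on.
- start_key (a joint): Large round start key, 25 mm across, in the middle of the panel, just right of its middle line: 0 = up, 0.004 m = fully down. Springs back; 4 N pushes it fully down.
- start_key_top (a point): Middle of the start key's top face, which stands 8.5 mm above the panel and moves with the key.
- short_spin_key (a joint): Small round short-spin key, 16 mm across, at the right of the panel, not to be pushed: 0 = up, 0.004 m = fully down; as springy as the start key.
- dropper: White dropper bottle with a pointed cap, 30 mm across and 75 mm high, standing loose to the left of the panel; origin at the middle of its underside. A bystander.
- marker: Black marker, 136 mm long, 15 mm high, lying loose to the right of the centrifuge; origin at the middle of its underside. A bystander.
- swab: Packed swab, a white stick 172 mm long and 7 mm high, lying loose in front of the centrifuge; origin at the middle of its underside. A bystander.
- dish: Closed petri dish, 93 mm across and 16 mm high, lying loose to the left of the centrifuge's back; origin at the middle of its underside. A bystander.

How it is judged:
By the outcome, as a careful person would: the job done as asked, in the order asked, and still so for the second after the job is handed in, with the robot touching nothing.
It also fails if it takes over 45 s, if anything falls off the work surface, if the arm or the gripper's body presses on something with over 40 N, if the wrist force passes 120 N, or if a joint passes its speed limit or range.

## Working session

There is one attempt and no reset: what is moved stays moved. The work goes in short steps, Python scripts to look and compute and a tool call to move; the robot and the scene stay as the last step left them, time stands still between calls to the robot, and variables do not carry over. Pictures are saved under pics/ and viewed, at most 10 in all, crops included, and the job is handed in when it is done.

Besides the shell and the picture viewer there is one more tool, called after ">>>" as name(argument=value, ...) on one line, values as JSON. drive_tool: Moves the arm, as the interface text tells. Its arguments: {"type":"object","properties":{"rows":{"type":"array","items":{"type":"object","properties":{"dx":{"type":"number"},"dy":{"type":"number"},"dz":{"type":"number"},"wx":{"type":"number"},"wy":{"type":"number"},"wz":{"type":"number"},"hand":{"type":"number"}}}}},"required":["rows"]}

```bash
mkdir -p pics; cat > h.py <<'E'
import numpy as np, cv2
from workcell import bot
def cal(n):
    c=bot.get_calibration(n); f=210/np.tan(np.radians(c["vfov"])/2)
    return c,f
def proj(n,P):
    c,f=cal(n); p=(np.atleast_2d(P)-np.array(c["origin"]))@np.array(c["rotation"])
    return np.c_[c["cx"]+f*p[:,0]/-p[:,2], c["cy"]-f*p[:,1]/-p[:,2]]
def at_z(n,uv,z):
    c,f=cal(n); d=np.array(c["rotation"])@np.array([(uv[0]-c["cx"])/f,-(uv[1]-c["cy"])/f,-1])
    o=np.array(c["origin"]); return o+d*(z-o[2])/d[2]
E
python3 - <<'E'
from h import *
for n in("scene","top"):
    im=bot.camera(n); cv2.imwrite(f"pics/{n}0.png",im[:,:,::-1]); print(bot.get_calibration(n))
    for t in("centrifuge","lid_lip","power_rocker","start_key","short_spin_key","dropper","swab","marker","dish"):
        print(n,t,[(np.round(r["extent"]),round(r["score"],2)) for r in bot.look_for(n,t)[:2]])
E
```

```text
{'vfov': 51.892521519851186, 'cx': 274.56708785825657, 'cy': 210.0646994259671, 'origin': array([-0.09691416,  0.5077312 ,  0.5110334 ]), 'rotation': array([-0.25718167,  0.43903519,  0.75078452, -0.42122238])}
scene centrifuge [(array([283., 210., 111., 126.]), 0.58)]
scene lid_lip [(array([267., 163.,  66.,  30.]), 0.79), (array([298., 294.,  93.,  32.]), 0.33)]
scene power_rocker [(array([262., 239.,  20.,  18.]), 0.46)]
scene start_key []
scene short_spin_key [(array([317., 225.,   5.,   4.]), 0.47)]
scene dropper [(array([220., 267.,  17.,  39.]), 0.62), (array([347., 247.,  21.,  19.]), 0.4)]
scene swab [(array([296., 295.,  95.,  32.]), 0.81)]
scene marker [(array([348., 248.,  20.,  20.]), 0.61)]
scene dish [(array([195., 238.,  40.,  22.]), 0.6)]
{'vfov': 51.02073802075376, 'cx': 271.74285066023396, 'cy': 209.60739576438647, 'origin': array([0.43311527, 0.13735314, 0.94467717]), 'rotation': array([ 0.05299752, -0.05652336, -0.70254206,  0.7074115 ])}
top centrifuge [(array([249., 241.,  12.,  24.]), 0.64)]
top lid_lip [(array([288., 170.,  75.,  67.]), 0.88)]
top power_rocker [(array([247., 240.,  15.,  25.]), 0.83)]
top start_key [(array([275., 249.,  12.,   7.]), 0.63)]
top short_spin_key [(array([276., 206., 102., 129.]), 0.37), (array([255., 288.,  80.,  22.]), 0.25)]
top dropper [(array([206., 235.,  17.,  11.]), 0.68), (array([248., 238.,  13.,  26.]), 0.68)]
top swab [(array([255., 288.,  78.,  25.]), 0.75)]
top marker [(array([333., 243.,  14.,  59.]), 0.97), (array([277., 202., 101., 133.]), 0.31)]
top dish [(array([216., 160.,  42.,  39.]), 0.8)]
```

View pics/scene0.png

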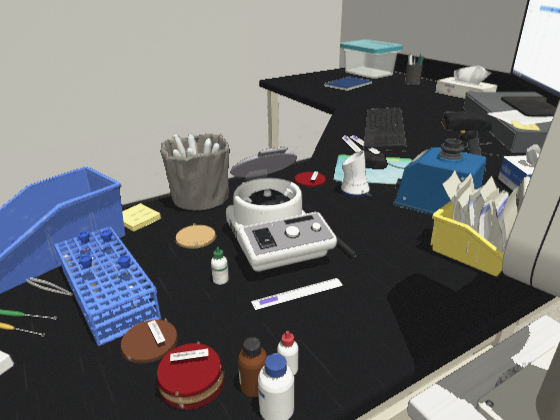

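View pics/top0.png

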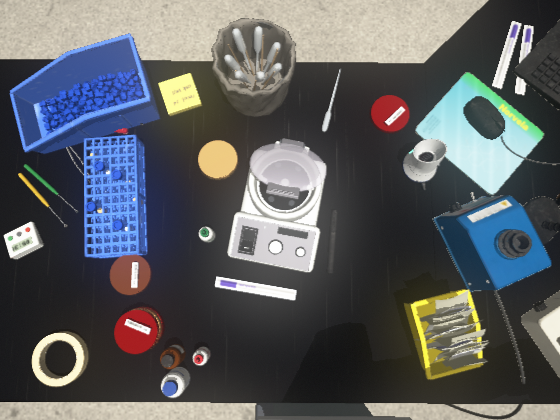

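The top view shows the centrifuge at about (277,206), with the rocker at (247,240), the start key near (276,247), the short-spin key near (300,252) and the dropper at (206,234). The scene view agrees: rocker (263,238), start key (293,231). Next I'll zoom in on both.

```bash
python3 - <<'E'
import cv2,numpy as np
a=cv2.imread("pics/top0.png")[130:290,210:350]; b=cv2.imread("pics/scene0.png")[140:280,210:350]
z=lambda i,s:cv2.resize(i,None,fx=s,fy=s,interpolation=cv2.INTER_CUBIC)
cv2.imwrite("pics/z0.png",np.hstack([z(a,2.8)[:392],z(b,2.8)[:392]]) if 0 else z(a,3.7)); cv2.imwrite("pics/z1.png",z(b,4))
E
```

```text
(no output)
```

View pics/z0.png

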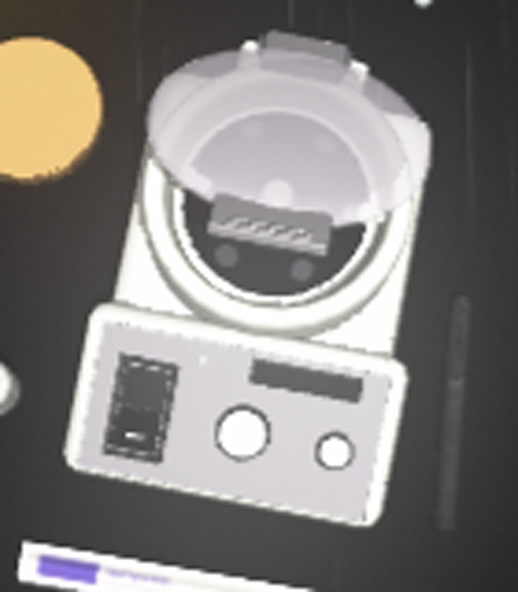

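View pics/z1.png

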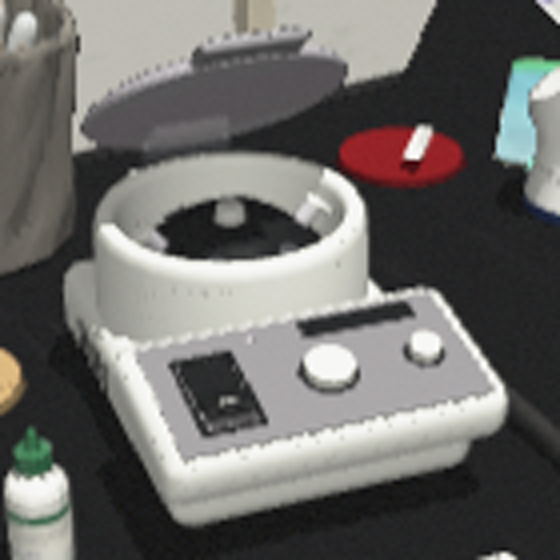

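```bash
cat >> h.py <<'E'
from scipy.spatial.transform import Rotation as R
_g=bot.get_calibration
def cal(n):
    c=dict(_g(n)); c["rotation"]=R.from_quat(c["rotation"]).as_matrix(); return c,210/np.tan(np.radians(c["vfov"])/2)
from scipy.optimize import least_squares
def tri(t,s):
    r=least_squares(lambda P:np.r_[proj("top",P)[0]-t,proj("scene",P)[0]-s],[.5,.1,.08]); return r.x,np.sqrt(2*r.cost)
E
python3 - <<'E'
from h import *
T=lambda u,v:np.array([210+u/3.7,130+v/3.7])-.4
S=lambda u,v:np.array([210+u/4,140+v/4])-.4
D={"rocker":((141,408),(219,392)),"start":((243,433),(330,363)),"short":((335,452),(425,345)),"lip":((270,225),(252,42)),
"disp":((306,381),(357,317)),"lipL":((212,216),(200,50)),"lipR":((328,238),(304,36))}
Q={}
for k,(t,s) in D.items():
    P,e=tri(T(*t),S(*s)); Q[k]=P; print(k,P.round(4),round(e,2))
for k in("rocker","start","short"):print(k,at_z("top",T(*D[k][0]),.0825 if k!="rocker" else .078).round(4),at_z("scene",S(*D[k][1]),.0825 if k!="rocker" else .078).round(4))
d=Q["rocker"]-Q["short"];print(np.linalg.norm(Q["rocker"]-Q["start"]),np.linalg.norm(Q["short"]-Q["start"]),np.arctan2(-d[0],d[1]))
print(bot.get_obs()["clock"],bot.get_obs()["tool_rot"])
E
```

```text
rocker [0.5073 0.1792 0.074 ] 1.18
start [0.4942 0.125  0.079 ] 0.85
short [0.4845 0.0762 0.0781] 0.78
lip [0.5801 0.1149 0.212 ] 1.0
disp [0.5219 0.0915 0.0804] 1.01
lipL [0.584  0.1415 0.2123] 1.08
lipR [0.5745 0.0886 0.2113] 0.76
rocker [0.5079 0.1805 0.078 ] [0.5008 0.181  0.078 ]
start [0.4946 0.1261 0.0825] [0.4887 0.1273 0.0825]
short [0.4849 0.0774 0.0825] [0.4781 0.0797 0.0825]
0.055945949069964786 0.04974884582819106 -0.21756443206079046
1.0 [ 9.93744280e-01  1.11679480e-01  1.62693853e-06 -1.70396525e-05]
```

Triangulation fits the given sizes: rocker–start is 55.9 mm, start–short is 49.7 mm and the key top is at z≈0.079. Lid angle is about 0.68, yaw about -0.21, and the centrifuge origin about (0.587, 0.113). I'll move above the lip with the fingers shut.

>>> drive_tool(rows=[{"dz": -1,"hand": 0},{"dz": -2,"hand": 0},{"dz": -2.8,"wz": -1.5,"hand": 0},{"dx": 0.75,"dy": -0.6,"dz": -2.8,"wz": -3.2,"hand": 0},{"dx": 1.5,"dy": -1.2,"dz": -2.8,"wz": -4.9,"hand": 0},{"dx": 2.25,"dy": -1.85,"dz": -2.8,"wz": -6.6,"hand": 0},{"dx": 3,"dy": -2.5,"dz": -2.8,"wz": -8.3,"hand": 0},{"dx": 3.75,"dy": -3.1,"dz": -2.8,"wz": -10,"hand": 0},{"dx": 4.5,"dy": -3.7,"dz": -2.8,"wz": -11.7,"hand": 0},{"dx": 5.25,"dy": -4.35,"dz": -2.8,"wz": -13.4,"hand": 0},{"dx": 6,"dy": -5,"dz": -2.8,"wz": -15.1,"hand": 0},{"dx": 6.75,"dy": -5.6,"dz": -2.8,"wz": -16.8,"hand": 0},{"dx": 7.5,"dy": -6.2,"dz": -2.8,"wz": -18.5,"hand": 0},{"dx": 8.25,"dy": -6.8,"dz": -2.8,"wz": -20.2,"hand": 0},{"dx": 9,"dy": -7.4,"dz": -2.8,"wz": -21.9,"hand": 0},{"dx": 9.75,"dy": -8.05,"dz": -2.8,"wz": -23.6,"hand": 0},{"dx": 10.5,"dy": -8.7,"dz": -2.8,"wz": -25.3,"hand": 0},{"dx": 11.1,"dy": -9.2,"dz": -2.8,"wz": -27,"hand": 0},{"dx": 11.75,"dy": -9.7,"dz": -2.8,"wz": -28.7,"hand": 0},{"dx": 11.75,"dy": -9.7,"dz": -2.8,"wz": -31,"hand": 0}])

```text
invalid input at $.rows[0]: expected keys dx, dy, dz, wx, wy, wz, hand
```

```bash
python3 - <<'E'
from h import *
o=bot.get_obs()
for k in("clock","joint_pos","eef_pos","tool_rot","ft_force","grip_width"):print(k,np.round(o[k],4))
m=R.from_quat(o["tool_rot"]).as_matrix();print(m.round(3),bot.tip_extent)
E
```

```text
clock 1.0
joint_pos [-1.347   0.2406  0.005   1.3352  0.      1.5708]
eef_pos [ 0.111  -0.4875  0.2423]
tool_rot [ 0.9937  0.1117  0.     -0.    ]
ft_force [-0.6673  0.3918 -0.5679]
grip_width 0.0852
[[ 0.975  0.222 -0.   ]
 [ 0.222 -0.975  0.   ]
 [ 0.    -0.    -1.   ]] 0.011
```

All keys are required. I'll use fewer rows and repeat the far targets.

>>> drive_tool(rows=[{"dx": 0,"dy": 0,"dz": -1,"wx": 0,"wy": 0,"wz": 0,"hand": 0},{"dx": 0,"dy": 0,"dz": -2,"wx": 0,"wy": 0,"wz": 0,"hand": 0},{"dx": 0,"dy": 0,"dz": -2.8,"wx": 0,"wy": 0,"wz": -1.5,"hand": 0},{"dx": 0.75,"dy": -0.6,"dz": -2.8,"wx": 0,"wy": 0,"wz": -3.2,"hand": 0},{"dx": 1.5,"dy": -1.2,"dz": -2.8,"wx": 0,"wy": 0,"wz": -4.9,"hand": 0},{"dx": 2.25,"dy": -1.85,"dz": -2.8,"wx": 0,"wy": 0,"wz": -6.6,"hand": 0},{"dx": 3,"dy": -2.5,"dz": -2.8,"wx": 0,"wy": 0,"wz": -8.3,"hand": 0},{"dx": 3.75,"dy": -3.1,"dz": -2.8,"wx": 0,"wy": 0,"wz": -10,"hand": 0},{"dx": 4.5,"dy": -3.7,"dz": -2.8,"wx": 0,"wy": 0,"wz": -11.7,"hand": 0},{"dx": 5.25,"dy": -4.35,"dz": -2.8,"wx": 0,"wy": 0,"wz": -13.4,"hand": 0},{"dx": 6,"dy": -5,"dz": -2.8,"wx": 0,"wy": 0,"wz": -15.1,"hand": 0},{"dx": 6.75,"dy": -5.6,"dz": -2.8,"wx": 0,"wy": 0,"wz": -16.8,"hand": 0},{"dx": 7.5,"dy": -6.2,"dz": -2.8,"wx": 0,"wy": 0,"wz": -18.5,"hand": 0},{"dx": 8.25,"dy": -6.8,"dz": -2.8,"wx": 0,"wy": 0,"wz": -20.2,"hand": 0},{"dx": 9,"dy": -7.4,"dz": -2.8,"wx": 0,"wy": 0,"wz": -21.9,"hand": 0},{"dx": 9.75,"dy": -8.05,"dz": -2.8,"wx": 0,"wy": 0,"wz": -23.6,"hand": 0},{"dx": 10.5,"dy": -8.7,"dz": -2.8,"wx": 0,"wy": 0,"wz": -25.3,"hand": 0},{"dx": 11.1,"dy": -9.2,"dz": -2.8,"wx": 0,"wy": 0,"wz": -27,"hand": 0},{"dx": 11.75,"dy": -9.7,"dz": -2.8,"wx": 0,"wy": 0,"wz": -28.7,"hand": 0},{"dx": 11.75,"dy": -9.7,"dz": -2.8,"wx": 0,"wy": 0,"wz": -31,"hand": 0}])

```text
clock: 3.0
eef_pos: [0.5785, 0.1199, 0.3787]
tool_rot: [0.126, 0.992, -0.0, -0.002]
ft_force: [0.4, -0.7, -0.9]
grip_width: -0.0002
grasp_force: 0.0
```

```bash
cat > st.py <<'E'
from h import *
def st():
    o=bot.get_obs()
    for k in("clock","joint_pos","eef_pos","ft_force","grip_width"):print(k,np.round(o[k],4))
    m=R.from_quat(o["tool_rot"]).as_matrix();print("xaxis",m[:,0].round(4),"z",m[:,2].round(3))
st()
E
python3 st.py
```

```text
clock 3.0
joint_pos [2.0380e-01 4.4010e-01 6.4010e-01 1.7742e+00 1.1000e-03 4.5610e-01]
eef_pos [0.5785 0.1199 0.3787]
ft_force [ 0.413  -0.7119 -0.9141]
grip_width -0.0002
xaxis [-0.9683  0.2496  0.0036] z [-0.004  0.    -1.   ]
```

>>> drive_tool(rows=[{"dx": 0,"dy": 0,"dz": 0.8,"wx": 0,"wy": 0,"wz": 0,"hand": 0},{"dx": 0,"dy": 0,"dz": 1.6,"wx": 0,"wy": 0,"wz": 0,"hand": 0},{"dx": 0,"dy": 0,"dz": 2.3,"wx": 0,"wy": 0,"wz": 0,"hand": 0},{"dx": 0,"dy": 0,"dz": 2.7,"wx": 0,"wy": 0,"wz": 0,"hand": 0},{"dx": 0,"dy": 0,"dz": 2.9,"wx": 0,"wy": 0,"wz": 0,"hand": 0},{"dx": 0.02,"dy": 0,"dz": 3.0,"wx": 0,"wy": 0,"wz": 0,"hand": 0},{"dx": 0.02,"dy": 0,"dz": 3.1,"wx": 0,"wy": 0,"wz": 0,"hand": 0},{"dx": 0.1,"dy": 0,"dz": 3.2,"wx": 0,"wy": 0,"wz": 0,"hand": 0},{"dx": 0.18,"dy": 0,"dz": 3.3,"wx": 0,"wy": 0,"wz": 0,"hand": 0},{"dx": 0.25,"dy": 0,"dz": 3.41,"wx": 0,"wy": 0,"wz": 0,"hand": 0},{"dx": 0.34,"dy": 0,"dz": 3.55,"wx": 0,"wy": 0,"wz": 0,"hand": 0},{"dx": 0.42,"dy": 0,"dz": 3.69,"wx": 0,"wy": 0,"wz": 0,"hand": 0},{"dx": 0.42,"dy": 0,"dz": 3.69,"wx": 0,"wy": 0,"wz": 0,"hand": 0}])

```text
clock: 4.3
eef_pos: [0.5545, 0.1213, 0.1964]
tool_rot: [0.131, 0.991, -0.0, -0.001]
ft_force: [-0.3, -0.8, -0.1]
grip_width: -0.0003
grasp_force: 0.0
```

```bash
python3 st.py; python3 - <<'E'
from h import *
z=lambda n,a,b,c,d,s:cv2.resize(bot.camera(n)[a:b,c:d,::-1],None,fx=s,fy=s,interpolation=cv2.INTER_CUBIC)
cv2.imwrite("pics/z2.png",np.hstack([z("top",130,290,210,350,2.8),z("scene",120,280,210,350,2.8)]))
E
```

```text
clock 4.3
joint_pos [2.1520e-01 3.9880e-01 1.0690e-01 1.2816e+00 2.0000e-04 4.7810e-01]
eef_pos [0.5545 0.1213 0.1964]
ft_force [-0.2771 -0.7891 -0.1229]
grip_width -0.0003
xaxis [-0.9657  0.2598  0.0024] z [-0.003 -0.    -1.   ]
```

View pics/z2.png

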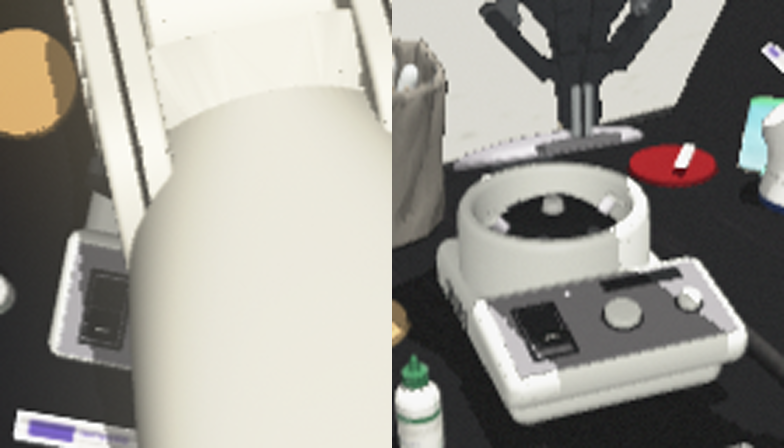

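The fingertips are on the lip and the lid is part-way down. I'll continue along the arc.

>>> drive_tool(rows=[{"dx": 0.07,"dy": 0,"dz": 0.15,"wx": 0,"wy": 0,"wz": -0.2,"hand": 0},{"dx": 0.13,"dy": 0,"dz": 0.3,"wx": 0,"wy": 0,"wz": -0.5,"hand": 0},{"dx": 0.18,"dy": 0,"dz": 0.45,"wx": 0,"wy": 0,"wz": -0.5,"hand": 0},{"dx": 0.23,"dy": 0,"dz": 0.61,"wx": 0,"wy": 0,"wz": -0.5,"hand": 0},{"dx": 0.26,"dy": 0,"dz": 0.78,"wx": 0,"wy": 0,"wz": -0.5,"hand": 0},{"dx": 0.29,"dy": 0,"dz": 0.94,"wx": 0,"wy": 0,"wz": -0.5,"hand": 0},{"dx": 0.31,"dy": 0,"dz": 1.1,"wx": 0,"wy": 0,"wz": -0.5,"hand": 0},{"dx": 0.32,"dy": 0,"dz": 1.2,"wx": 0,"wy": 0,"wz": -0.5,"hand": 0},{"dx": 0.33,"dy": 0,"dz": 1.27,"wx": 0,"wy": 0,"wz": -0.5,"hand": 0},{"dx": 0.33,"dy": 0,"dz": 1.32,"wx": 0,"wy": 0,"wz": -0.5,"hand": 0},{"dx": 0.33,"dy": 0,"dz": 1.36,"wx": 0,"wy": 0,"wz": -0.5,"hand": 0},{"dx": 0.33,"dy": 0,"dz": 1.38,"wx": 0,"wy": 0,"wz": -0.5,"hand": 0},{"dx": 0.33,"dy": 0,"dz": 1.38,"wx": 0,"wy": 0,"wz": -0.5,"hand": 0}])

```text
clock: 5.7
eef_pos: [0.5401, 0.1255, 0.1288]
tool_rot: [0.11, 0.994, 0.0, 0.0]
ft_force: [0.8, 1.0, -0.4]
grip_width: 0.0001
grasp_force: 0.0
```

>>> drive_tool(rows=[{"dx": 0,"dy": 0,"dz": 0.03,"wx": 0,"wy": 0,"wz": 0,"hand": 0},{"dx": 0,"dy": 0,"dz": 0.06,"wx": 0,"wy": 0,"wz": 0,"hand": 0},{"dx": 0,"dy": 0,"dz": 0.08,"wx": 0,"wy": 0,"wz": 0,"hand": 0},{"dx": 0,"dy": 0,"dz": 0.08,"wx": 0,"wy": 0,"wz": 0,"hand": 0}])

```text
clock: 6.1
eef_pos: [0.5401, 0.1255, 0.125]
tool_rot: [0.11, 0.994, 0.0, 0.0]
ft_force: [-0.7, -0.2, 1.1]
grip_width: -0.0003
grasp_force: 0.9
```

>>> drive_tool(rows=[{"dx": 0,"dy": 0,"dz": 0.02,"wx": 0,"wy": 0,"wz": 0,"hand": 0},{"dx": 0,"dy": 0,"dz": 0.04,"wx": 0,"wy": 0,"wz": 0,"hand": 0},{"dx": 0,"dy": 0,"dz": 0.04,"wx": 0,"wy": 0,"wz": 0,"hand": 0}])

```text
clock: 6.4
eef_pos: [0.5401, 0.1256, 0.1247]
tool_rot: [0.11, 0.994, 0.0, 0.001]
ft_force: [-3.6, -0.4, 12.2]
grip_width: -0.0001
grasp_force: 5.5
```

The lid stopped hard at a tip height of 0.1137 with 12 N, so it is shut. Next I'll go over the rocker's near end.

>>> drive_tool(rows=[{"dx": 0,"dy": 0,"dz": -0.2,"wx": 0,"wy": 0,"wz": 0,"hand": 0},{"dx": 0,"dy": 0,"dz": -0.6,"wx": 0,"wy": 0,"wz": 0,"hand": 0},{"dx": 0.5,"dy": 0.35,"dz": -0.6,"wx": 0,"wy": 0,"wz": 0,"hand": 0},{"dx": 1.0,"dy": 0.7,"dz": -0.6,"wx": 0,"wy": 0,"wz": 0,"hand": 0},{"dx": 1.35,"dy": 0.9,"dz": -0.6,"wx": 0,"wy": 0,"wz": 0,"hand": 0},{"dx": 1.35,"dy": 0.9,"dz": -0.2,"wx": 0,"wy": 0,"wz": 0,"hand": 0},{"dx": 1.35,"dy": 0.9,"dz": 0.2,"wx": 0,"wy": 0,"wz": 0,"hand": 0},{"dx": 1.35,"dy": 0.9,"dz": 0.36,"wx": 0,"wy": 0,"wz": 0,"hand": 0},{"dx": 1.35,"dy": 0.9,"dz": 0.36,"wx": 0,"wy": 0,"wz": 0,"hand": 0}])

```text
clock: 7.3
eef_pos: [0.4829, 0.1837, 0.1036]
tool_rot: [0.11, 0.994, -0.001, -0.001]
ft_force: [0.3, -0.0, -0.2]
grip_width: 0.0002
grasp_force: 0.0
```

```bash
python3 st.py; python3 - <<'E'
from h import *
z=lambda n,a,b,c,d,s:cv2.resize(bot.camera(n)[a:b,c:d,::-1],None,fx=s,fy=s,interpolation=cv2.INTER_CUBIC)
cv2.imwrite("pics/z3.png",z("scene",130,290,200,360,3.7))
E
```

```text
clock 7.3
joint_pos [ 0.3635  0.3785 -0.1827  1.0126 -0.      0.5832]
eef_pos [0.4829 0.1837 0.1036]
ft_force [ 0.2526 -0.0014 -0.2461]
grip_width 0.0002
xaxis [-0.976   0.2179  0.0026] z [-0.003 -0.001 -1.   ]
```

View pics/z3.png

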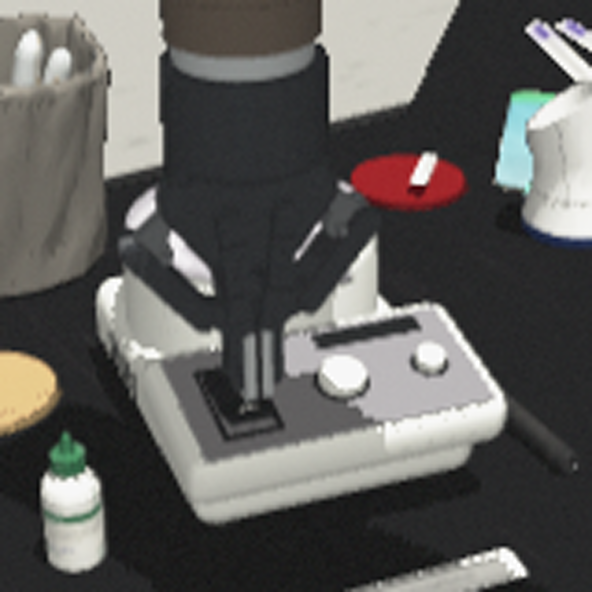

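```bash
python3 - <<'E'
from h import *
for P in([.4829,.1837,.0926],[.4829,.1837,.069],[.5073,.1792,.074],[.5073-.0215,.1792+.0047,.072]):
    print((proj("scene",P)[0]-[200,130])*3.7)
E
```

```text
[250.59641363 391.17511736]
[251.73202294 431.34156957]
[235.11390865 397.95651726]
[248.32392523 423.69268721]
```

>>> drive_tool(rows=[{"dx": 0,"dy": 0,"dz": 0.15,"wx": 0,"wy": 0,"wz": 0,"hand": 0},{"dx": 0,"dy": 0,"dz": 0.3,"wx": 0,"wy": 0,"wz": 0,"hand": 0},{"dx": 0,"dy": 0,"dz": 0.36,"wx": 0,"wy": 0,"wz": 0,"hand": 0},{"dx": 0,"dy": 0,"dz": 0.4,"wx": 0,"wy": 0,"wz": 0,"hand": 0},{"dx": 0,"dy": 0,"dz": 0.43,"wx": 0,"wy": 0,"wz": 0,"hand": 0},{"dx": 0,"dy": 0,"dz": 0.43,"wx": 0,"wy": 0,"wz": 0,"hand": 0}])

```text
clock: 7.95
eef_pos: [0.4842, 0.1841, 0.0834]
tool_rot: [0.11, 0.994, 0.0, 0.0]
ft_force: [0.7, -0.4, 0.6]
grip_width: -0.0002
grasp_force: 0.2
```

>>> drive_tool(rows=[{"dx": 0,"dy": 0,"dz": 0.03,"wx": 0,"wy": 0,"wz": 0,"hand": 0},{"dx": 0,"dy": 0,"dz": 0.06,"wx": 0,"wy": 0,"wz": 0,"hand": 0},{"dx": 0,"dy": 0,"dz": 0.06,"wx": 0,"wy": 0,"wz": 0,"hand": 0}])

```text
clock: 8.25
eef_pos: [0.4843, 0.1842, 0.0826]
tool_rot: [0.11, 0.994, 0.0, 0.001]
ft_force: [-3.1, -2.0, 14.5]
grip_width: 0.0001
grasp_force: 7.4
```

>>> drive_tool(rows=[{"dx": 0,"dy": 0,"dz": -0.2,"wx": 0,"wy": 0,"wz": 0,"hand": 0},{"dx": 0,"dy": 0,"dz": -0.7,"wx": 0,"wy": 0,"wz": 0,"hand": 0},{"dx": 0,"dy": 0,"dz": -1.5,"wx": 0,"wy": 0,"wz": 0,"hand": 0},{"dx": 0,"dy": 0,"dz": -2,"wx": 0,"wy": 0,"wz": 0,"hand": 0},{"dx": 0,"dy": 0,"dz": -2,"wx": 0,"wy": 0,"wz": 0,"hand": 0}])

```text
clock: 8.75
eef_pos: [0.4862, 0.1851, 0.1845]
tool_rot: [0.11, 0.994, 0.002, 0.003]
ft_force: [-0.1, 0.0, -0.7]
grip_width: 0.0001
grasp_force: 0.0
```

```bash
python3 st.py; python3 - <<'E'
from h import *
a=cv2.resize(bot.camera("scene")[180:280,230:350,::-1],None,fx=6,fy=6,interpolation=cv2.INTER_CUBIC)
cv2.imwrite("pics/z4.png",a)
E
```

```text
clock 8.75
joint_pos [ 3.6370e-01  3.0650e-01 -5.9500e-02  1.1969e+00  1.0000e-04  5.8320e-01]
eef_pos [0.4862 0.1851 0.1845]
ft_force [-0.0834  0.0047 -0.702 ]
grip_width 0.0001
xaxis [-0.976   0.2178 -0.0065] z [ 0.007  0.003 -1.   ]
```

View pics/z4.png

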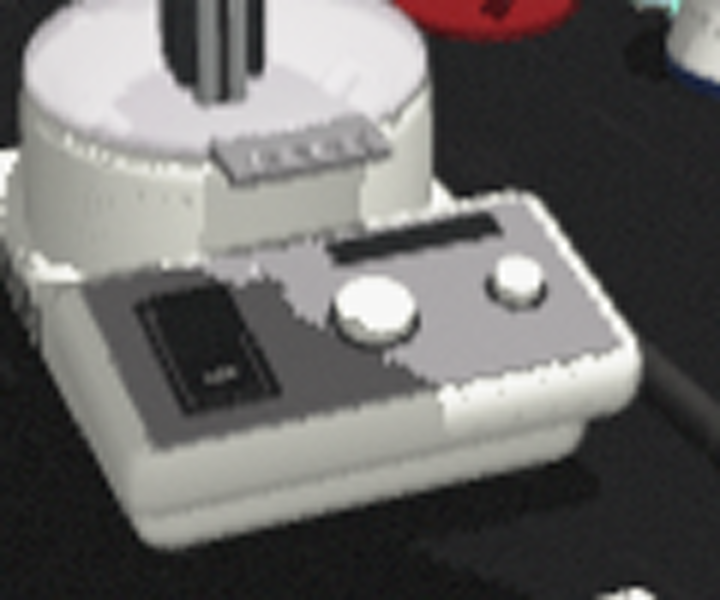

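The lid is shut flat, and the rocker's near end with its mark at (220,375) has dropped about 2.3 px, as expected for "on". To be sure, I'll press once more nearer the edge, where the leverage is better.

>>> drive_tool(rows=[{"dx": 0.1,"dy": 0,"dz": 0.6,"wx": 0,"wy": 0,"wz": 0,"hand": 0},{"dx": 0.1,"dy": 0,"dz": 1.3,"wx": 0,"wy": 0,"wz": 0,"hand": 0},{"dx": 0.1,"dy": 0,"dz": 1.75,"wx": 0,"wy": 0,"wz": 0,"hand": 0},{"dx": 0.1,"dy": 0,"dz": 1.88,"wx": 0,"wy": 0,"wz": 0,"hand": 0},{"dx": 0.1,"dy": 0,"dz": 1.94,"wx": 0,"wy": 0,"wz": 0,"hand": 0},{"dx": 0.1,"dy": 0,"dz": 1.97,"wx": 0,"wy": 0,"wz": 0,"hand": 0},{"dx": 0.1,"dy": 0,"dz": 1.97,"wx": 0,"wy": 0,"wz": 0,"hand": 0}])

```text
clock: 9.5
eef_pos: [0.4796, 0.1855, 0.0826]
tool_rot: [0.11, 0.994, 0.0, 0.001]
ft_force: [0.5, -0.8, -0.1]
grip_width: -0.0002
grasp_force: 0.0
```

>>> drive_tool(rows=[{"dx": 0,"dy": 0,"dz": 0.02,"wx": 0,"wy": 0,"wz": 0,"hand": 0},{"dx": 0,"dy": 0,"dz": 0.04,"wx": 0,"wy": 0,"wz": 0,"hand": 0},{"dx": 0,"dy": 0,"dz": 0.04,"wx": 0,"wy": 0,"wz": 0,"hand": 0}])

```text
clock: 9.8
eef_pos: [0.4803, 0.1857, 0.082]
tool_rot: [0.11, 0.994, 0.001, 0.002]
ft_force: [-2.3, -0.9, 7.7]
grip_width: 0.0003
grasp_force: 4.3
```

Contact came 0.7 mm lower, as expected on the sloped flush surface, so the rocker is on. Now the start key.

>>> drive_tool(rows=[{"dx": 0,"dy": 0,"dz": -0.2,"wx": 0,"wy": 0,"wz": 0,"hand": 0},{"dx": 0,"dy": 0,"dz": -0.7,"wx": 0,"wy": 0,"wz": 0,"hand": 0},{"dx": -0.25,"dy": -0.5,"dz": -0.8,"wx": 0,"wy": 0,"wz": 0,"hand": 0},{"dx": -0.54,"dy": -1.12,"dz": -0.8,"wx": 0,"wy": 0,"wz": 0,"hand": 0},{"dx": -0.54,"dy": -1.12,"dz": -0.6,"wx": 0,"wy": 0,"wz": 0,"hand": 0},{"dx": -0.54,"dy": -1.12,"dz": -0.45,"wx": 0,"wy": 0,"wz": 0,"hand": 0},{"dx": -0.54,"dy": -1.12,"dz": -0.35,"wx": 0,"wy": 0,"wz": 0,"hand": 0},{"dx": -0.54,"dy": -1.12,"dz": -0.35,"wx": 0,"wy": 0,"wz": 0,"hand": 0}])

```text
clock: 10.6
eef_pos: [0.4922, 0.1253, 0.0962]
tool_rot: [0.109, 0.994, -0.0, -0.001]
ft_force: [-0.1, -0.2, -1.8]
grip_width: 0.0002
grasp_force: 0.0
```

>>> drive_tool(rows=[{"dx": -0.03,"dy": 0,"dz": 0.06,"wx": 0,"wy": 0,"wz": 0,"hand": 0},{"dx": -0.03,"dy": 0,"dz": 0.11,"wx": 0,"wy": 0,"wz": 0,"hand": 0},{"dx": -0.03,"dy": 0,"dz": 0.15,"wx": 0,"wy": 0,"wz": 0,"hand": 0},{"dx": -0.03,"dy": 0,"dz": 0.15,"wx": 0,"wy": 0,"wz": 0,"hand": 0}])

```text
clock: 11.0
eef_pos: [0.4951, 0.1249, 0.0901]
tool_rot: [0.109, 0.994, 0.0, 0.001]
ft_force: [-0.4, 1.2, 2.4]
grip_width: -0.0004
grasp_force: 1.1
```

>>> drive_tool(rows=[{"dx": 0,"dy": 0,"dz": 0.04,"wx": 0,"wy": 0,"wz": 0,"hand": 0},{"dx": 0,"dy": 0,"dz": 0.07,"wx": 0,"wy": 0,"wz": 0,"hand": 0},{"dx": 0,"dy": 0,"dz": 0.07,"wx": 0,"wy": 0,"wz": 0,"hand": 0}])

```text
clock: 11.3
eef_pos: [0.4955, 0.1248, 0.0876]
tool_rot: [0.11, 0.994, 0.001, 0.001]
ft_force: [-0.4, 1.8, 7.7]
grip_width: 0.0001
grasp_force: 3.8
```

>>> drive_tool(rows=[{"dx": 0,"dy": 0,"dz": -0.2,"wx": 0,"wy": 0,"wz": 0,"hand": 0},{"dx": 0,"dy": 0,"dz": -0.8,"wx": 0,"wy": 0,"wz": 0,"hand": 0},{"dx": 0,"dy": 0,"dz": -1.6,"wx": 0,"wy": 0,"wz": 0,"hand": 0},{"dx": 0,"dy": 0,"dz": -2.5,"wx": 0,"wy": 0,"wz": 0,"hand": 0},{"dx": 0,"dy": 0,"dz": -3.3,"wx": 0,"wy": 0,"wz": 0,"hand": 0},{"dx": 0,"dy": 0,"dz": -4,"wx": 0,"wy": 0,"wz": 0,"hand": 0},{"dx": 0,"dy": 0,"dz": -4,"wx": 0,"wy": 0,"wz": 0,"hand": 0},{"dx": 0,"dy": 0,"dz": -4,"wx": 0,"wy": 0,"wz": 0,"hand": 0}])

```text
clock: 12.1
eef_pos: [0.4947, 0.1242, 0.2869]
tool_rot: [0.11, 0.994, 0.0, 0.001]
ft_force: [-1.4, -0.1, -0.6]
grip_width: 0.0004
grasp_force: 0.0
```

```bash
python3 - <<'E'
from h import *
a=cv2.resize(bot.camera("scene")[160:310,190:370,::-1],None,fx=4,fy=4,interpolation=cv2.INTER_CUBIC)
cv2.imwrite("pics/z5.png",a)
E
```

```text
(no output)
```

View pics/z5.png

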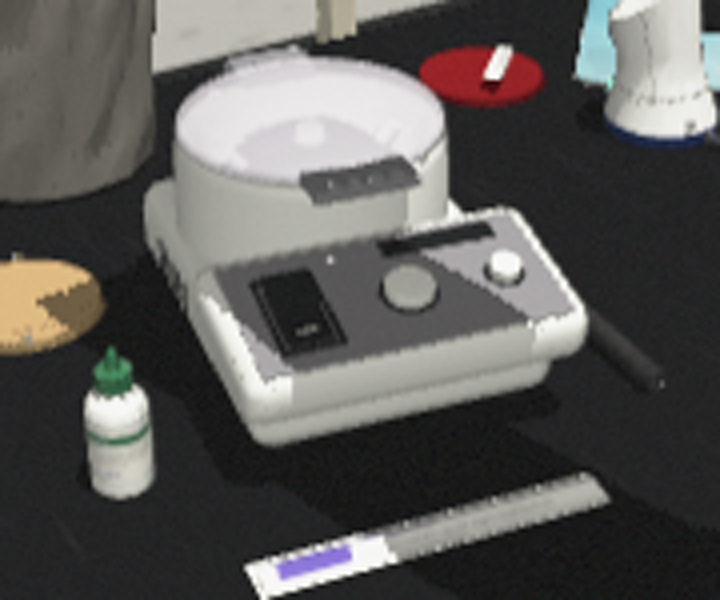

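The lid is shut at (360,180), the rocker's near end is down with its mark at (308,330), and the start key is back up at (410,288). The things around it haven't moved.

```bash
python3 -c "
from workcell import bot
print(bot.job_done())"
```

```text
the job is handed in; nothing more can be done
None
```

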